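# Cap the capper arm's hub and hold the arm over its column

### The job

The cast arm of our bench jar capper lies on the table. Where it lies, press the dust cap on its hub fully home, then grip the arm's beam at its balance point, lift it and bring it over the capper stand: hold it level, the hub's bore directly above the upright column and the nose above the jar in the nest, with the hub's underside about 55 mm above the column's top so that I can slip the return spring under it. Finish while still holding it there, still and level; do not put it on the column, keep it off the stand and the jar, and leave the jar, the spring, the tape roll and the stapler where they are.

Things in the scene. Friction and masses are not known exactly. Their poses are not given: they have to be found in the camera images.
- lever_balance (a point): Balance point of the capper arm, at mid-height of its beam, 29 mm above the arm's underside. The arm: one loose bare cast part, 0.5 kg, 230 mm long, lying flat; x points along it from hub to nose, z up. The beam is straight, 14 mm wide (y), 22 mm tall, free to grip from 20 mm before to 85 mm after this point; the balance point is much nearer to the hub than to the nose.
- lever_bore (a point): Centre of the mouth of the bore under the arm's hub, on the hub's axis, at the height of the arm's underside: 70 mm from the balance point along -x and 29 mm below it. The hub is 49 mm across and 46 mm high, its upright bore 22 mm. Same axes as the balance point.
- lever_nose (a point): Centre of the underside of the round black pad (46 mm across) under the arm's nose, 110 mm from the balance point along +x and 180 mm from the hub's axis. The nose is 30 mm across, a black palm knob on top makes it 70 mm high. Same axes.
- cap_top (a point): Centre of the flat top of the black round plastic dust cap on the hub (43 mm across at its rim, 38 mm across on top). At the start its top stands 60.5 mm above the arm's underside; when home 52.5 mm.
- cap (a joint): How far the dust cap is pressed down onto the hub: 0 m standing proud (8 mm gap under its rim), 0.008 m home with its rim on the hub. A snap detent holds it at either end: it takes about 10 N straight down to pass the hump; past half way it snaps home by itself, let go before that it springs back up.
- column_top (a point): Centre of the flat top of the stand's upright steel column (20 mm across), 160 mm above the table. The stand is fixed: a grey cast base 284 x 98 x 16 mm. x of this frame points along the base from the column to the nest, z up.
- nest (a point): Centre of the jar nest on the stand, on the upper face of the base, 16 mm above the table, 180 mm from the column's axis along x. A low white ring; the jar (69 mm across, 112 mm tall, lid at 128 mm above the table) stands in it. Same axes as the column's top.
- jar_trial: The full glass jar with a metal lid that stands in the nest; origin at the centre of its underside. Leave alone.
- spring: The steel return spring, a coil 31 mm across and 40 mm tall, standing loose on the stand's base between the column and the nest; origin at the centre of its underside. Leave alone.
- tape_roll: Roll of brown parcel tape, 66 mm across, 48 mm tall, standing on the table; origin at the centre of its underside. Leave alone.
- stapler: Grey hand stapler, 32 x 137 x 44 mm, on the table; origin at the centre of its underside. Leave alone.

How it is judged:
By the outcome, as a careful person would: the job done as asked, in the order asked, and still so for the second after the job is handed in, while the arm keeps its last pose, push and grip.
It also fails if it takes over 51 s, if anything falls off the work surface, if the arm or the gripper's body presses on something with over 40 N, if the wrist force passes 120 N, or if a joint passes its speed limit or range.

### The arm

A 6-joint arm with a two-finger parallel gripper is mounted at the origin on a cart in front of the work surface, level with it; the furniture and walls round the work are solid. World frame = base frame: x ahead of the robot, y to its left, z up, the work surface at z = 0. Lengths are in m, angles in rad, forces in N, time in s.
With the tool pointing down it reaches from about 0.3 to 0.875 m from the base axis. Payload 6.4 kg.
Tool frame: the origin (TCP) lies on the centre line of the jaws, within the pads' length; the fingertips stand ctrl.nose_length ahead of it and the grasp point (between the pads) lies 6 mm ahead of it (ctrl.nose_length is the distance from the TCP to the fingertips, in m); x points along the fingers, y is the direction in which the jaws open and shut, and the axes are right-handed (so a half turn about x gives the same grasp; the last joint's range is limited). The gripper opens to 85 mm and grips with 20 to 120 N. Pads are 22 mm wide; open, the fingers measure 114 mm over their backs; the gripper's body (76 mm by 85 mm) begins 54 mm behind the grasp point. The pads swing forward as they close: fully open they stand 13 mm farther back than shut.
Start: joints at [1.044, 0.181, 1.607, -0, 1.354, -0.206], TCP at [0.181, 0.546, 0.256] pointing down, gripper open.
Joint ranges: [-2.99, 2.99], [-0.89, 2.07], [0.3, 2.58], [-1.14, 4.28], [0, 2.63], [-3.12, 3.12]. Speed limits (rad/s): [2.57, 2.57, 3.01, 3.14, 3.14, 3.14].

### API

Orientations are given as a unit quaternion [w, x, y, z].
In Python, from bench import telemetry, cams, workorder, spotter, ctrl gives the robot as it stands. The module is installed in compiled form; this text tells all that it offers.
- The arm moves only by the tool servo_tool, never from a script. Its argument "targets" is one flat list of numbers, 4 for each row, row after row: the shift along the tool's x, y, z in mm, then the turn about the tool's x in rad. A call has exactly 5 rows; each row shifts and turns the commanded pose from where the row before left it, along the tool's axes as they then stand; what a row does not reach is not made up. A row lasts 1/10 s, in which the tool goes at most 50 mm and 8.59 degrees, less where a joint would pass 70% of its speed; a pose out of reach is approached as far as the arm can. A call is refused whole if a number of a shift passes 50 or a number of a turn 0.15, either way. A call with a gripper value outside its range is refused whole. "fingers" is the finger opening in mm, from 0 to 85.4, set as the call begins (left out, the last holds). The fingers move at their own pace and stop on an object; the grip force is fixed at half the most. Time passes only in rows, so rows that do not move let the fingers close, or fill a call up. It gives the time, the measured TCP pose, the force and the opening at its end, in the units of the state.
- telemetry.get_obs(): the state, without advancing time (a new reading comes with each control period).
- cams.camera(name): name is "side" or "top"; returns (picture, depth): 400x640x3 uint8, blue, green, red; 400x640 float32, m along the optical axis (not along the pixel's ray), 0 where there is no reading.
- cams.camera_params(name): a dict with "intrinsics" (3x3 intrinsics, pixels), "R" (3x3) and "t" (3): a world point X has camera coordinates R X + t. Camera axes: x right, y down, z forward; pixel columns grow to the right and rows downward; lengths in m; the calibration is good to about 2 mm. A picture is of the moment at which its call begins. camera_params takes no time and is no camera call.
- workorder.hand_in(): hands the job in, once; it reports no verdict.
Trained networks look in the newest picture that a camera, given by its name, has taken for a name from the list of things; names that differ only in an ending like _2 or _b are one class to them, and where a whole thing is asked for, a point or a joint stands for the part that bears it (a point fixed in the world has none). Each returns a list of dicts, best first, with "score" (0 to 1); they miss things now and then, are a little off and sometimes report something else, mostly with a low value. They report only what shows in the picture. A call takes as long as a camera call.
- spotter.search_frame(camera, thing): "pixel" ([column, row] in pixels, amid what is visible of it).
The state is a dict: "time_s": time; "q": joint angles; "dq": joint speeds; "joint_efforts": joint torques, N m; "eef_pos": TCP position; "eef_rot": TCP orientation; "wrist_force": force on the tool from outside, world axes, zero at the start; "torque": the same for the moment, N m; "opening": opening from 0.0 (shut) to 1.0 (fully open).
Only numpy, scipy, OpenCV 4.12 (cv2) and the standard library are available. Lean on these libraries where they do the work, as an engineer would, in place of code of your own. Each camera call takes 0.05 s, during which the arm holds its last target.

## Working session

There is one attempt and no reset: what is moved stays moved. The work goes in short steps, Python scripts to look and compute and a tool call to move; the robot and the scene stay as the last step left them, time stands still between calls to the robot, and variables do not carry over. Pictures are saved under pics/ and viewed, and the job is handed in when it is done.

Besides the shell and the picture viewer there is one more tool, called after "Emit:" by a JSON object that holds its "name" and its "arguments". servo_tool: Moves the arm, as the interface text tells. Its arguments: {"type":"object","properties":{"targets":{"type":"array","items":{"type":"number"}},"fingers":{"type":"number"}},"required":["targets"]}

```bash
mkdir -p pics; ls; python3 - <<'E'
from bench import telemetry,cams,spotter,ctrl
import cv2,numpy as np,json
print(telemetry.get_obs(), ctrl.nose_length)
for n in("top","side"):
    im,d=cams.camera(n); cv2.imwrite(f"pics/{n}0.png",im); np.save(f"pics/{n}0.npy",d)
    p=cams.camera_params(n); print(n,{k:np.round(v,4).tolist() for k,v in p.items()})
    for th in("lever_balance","cap_top","column_top","nest","lever_nose","jar_trial","spring"):
        r=spotter.search_frame(n,th); print(th,[(x['pixel'],round(x['score'],2)) for x in r[:3]])
E
```

```text
pics
{'time_s': 0.0, 'q': array([ 1.04369611e+00,  1.81529407e-01,  1.60803396e+00,  6.15577628e-06,
        1.35379132e+00, -2.06281592e-01]), 'dq': array([ 4.57528355e-04,  7.49559858e-05,  6.39900209e-04, -1.01896887e-04,
        2.81341073e-04, -7.97571779e-04]), 'joint_efforts': array([ 6.72795818e-05, -4.44878411e+01, -3.51324499e+01, -4.10464281e-04,
        9.28324676e-03,  5.80815225e-06]), 'eef_pos': array([0.18102767, 0.54521369, 0.25537812]), 'eef_rot': array([ 0.69780325,  0.11236033,  0.69825393, -0.11352192]), 'wrist_force': array([-0.2826873 ,  0.56706554,  0.46651059]), 'torque': array([ 0.01422451,  0.00436264, -0.00513467]), 'opening': 0.9978801474407657} 0.025
top {'intrinsics': [[464.5595, 0.0, 325.1315], [0.0, 464.5595, 200.6375], [0.0, 0.0, 1.0]], 'R': [[0.0117, -0.9999, 0.001], [-0.9984, -0.0117, -0.0546], [0.0546, -0.0004, -0.9985]], 't': [-0.1603, 0.5164, 1.4246]}
lever_balance [([365.9, 222.5], 0.72)]
cap_top [([346.6, 213.8], 0.63), ([260.0, 231.3], 0.2)]
column_top [([253.9, 227.3], 0.63)]
nest [([254.9, 226.9], 0.93)]
lever_nose [([367.1, 224.8], 0.92), ([348.6, 213.1], 0.37)]
jar_trial [([286.8, 231.9], 0.8)]
spring []
side {'intrinsics': [[367.5296, 0.0, 327.9617], [0.0, 367.5296, 204.8214], [0.0, 0.0, 1.0]], 'R': [[-0.9283, -0.3714, -0.02], [-0.2223, 0.5972, -0.7706], [0.2982, -0.7109, -0.6369]], 't': [0.4331, 0.3273, 0.9002]}
lever_balance []
cap_top [([351.8, 218.6], 0.49)]
column_top [([331.6, 314.0], 0.83)]
nest [([326.1, 311.4], 0.58), ([354.2, 220.0], 0.23)]
lever_nose [([365.7, 214.5], 0.65)]
jar_trial [([349.0, 256.6], 0.68)]
spring [([340.3, 296.4], 0.66)]
```

View pics/top0.png

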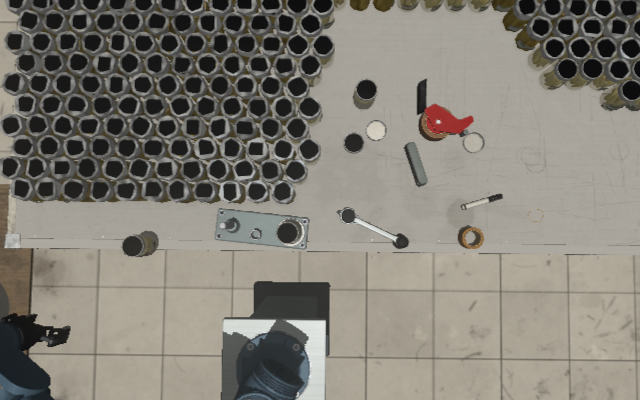

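View pics/side0.png

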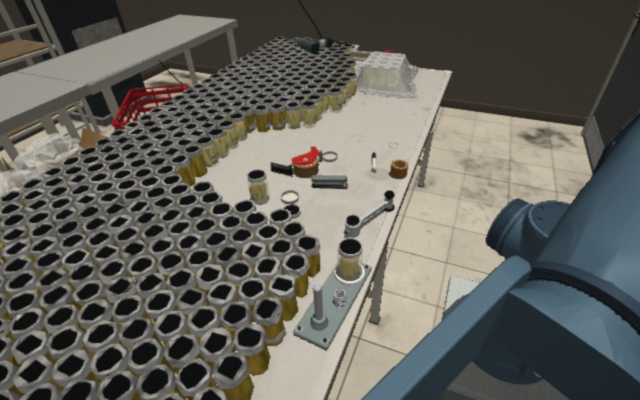

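```bash
python3 - <<'E'
import cv2
t=cv2.imread('pics/top0.png')[150:300,190:440]; cv2.imwrite('pics/topz.png',cv2.resize(t,None,fx=3.2,fy=3.2,interpolation=cv2.INTER_CUBIC))
t=cv2.imread('pics/side0.png')[170:370,270:470]; cv2.imwrite('pics/sidez.png',cv2.resize(t,None,fx=3,fy=3,interpolation=cv2.INTER_CUBIC))
E
```

```text
(no output)
```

View pics/topz.png

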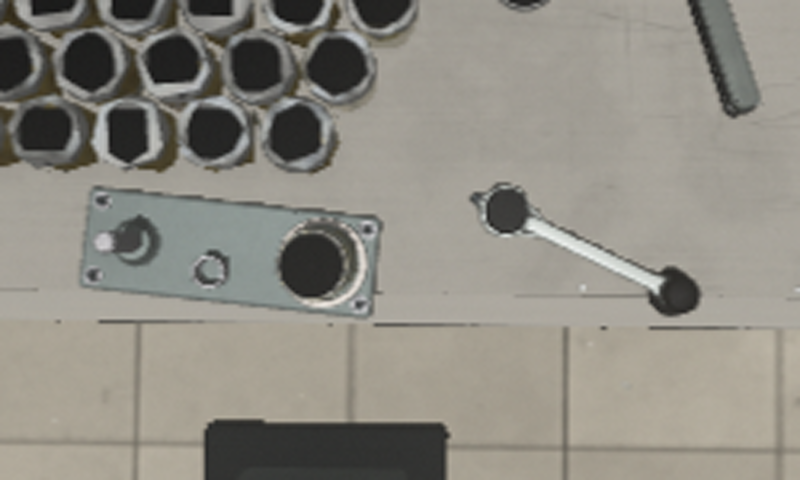

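View pics/sidez.png

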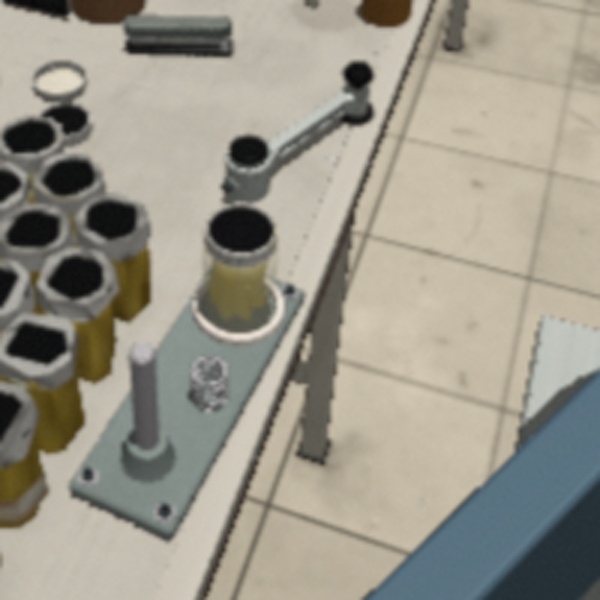

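```bash
cat > h.py <<'E'
import numpy as np,cv2
from bench import cams
P={n:cams.camera_params(n) for n in("top","side")}
def ray(n,px,z):
    p=P[n];K,R,t=[np.asarray(p[k],float) for k in("intrinsics","R","t")]
    c=-R.T@t; d=R.T@np.linalg.inv(K)@np.array([px[0],px[1],1.]); return c+d*(z-c[2])/d[2]
def proj(n,X):
    p=P[n];x=np.asarray(p["intrinsics"])@(np.asarray(p["R"])@np.asarray(X,float)+np.asarray(p["t"]).ravel()); return x[:2]/x[2]
def blob(im,px,thr=70,win=14):
    x,y=map(int,px); g=im[y-win:y+win+1,x-win:x+win+1].max(2)
    m=(g<thr).astype(np.uint8); n,l,s,c=cv2.connectedComponentsWithStats(m)
    i=l[win,win]
    return (c[i]+[x-win,y-win],s[i].tolist()) if i else None
E
python3 - <<'E'
from h import *
for n,pts in {"top":dict(cap=((348,215),.0605),knob=((401,241),.07),jar=((288,233),.128)),"side":dict(cap=((352,220),.0605),knob=((389,194),.07),jar=((350,246),.128))}.items():
    im=cv2.imread(f'pics/{n}0.png')
    for k,(px,z) in pts.items():
        for thr in(55,70,90):
            b=blob(im,px,thr)
            if b: print(n,k,thr,b[0].round(1),b[1][2:],ray(n,b[0],z).round(4))
print("col top",ray("top",(222.5,225.3),.16),"side",ray("side",(270+143/3,170+352/3),.16))
d=np.load('pics/top0.npy'); print(d[225,223],d[215,348],d[233,288])
# base corners (holes) top/side z=.016
for q in((101,201),(94,274),(369,229),(361,303)):print('hole top',ray("top",(190+q[0]/3.2,150+q[1]/3.2),.016))
for q in((88,474),(164,511),(290,290)):print('hole side',ray("side",(270+q[0]/3,170+q[1]/3),.016))
E
```

```text
top cap 70 [347.8 215.6] [13, 14, 135] [ 0.4715 -0.2225  0.0605]
top cap 90 [348.  215.4] [13, 14, 148] [ 0.4723 -0.2231  0.0605]
top knob 70 [400.8 241.4] [15, 14, 142] [ 0.3967 -0.3797  0.07  ]
top knob 90 [400.6 241.4] [16, 15, 159] [ 0.397  -0.3793  0.07  ]
top jar 55 [286.7 232.7] [19, 19, 290] [ 0.4195 -0.0461  0.128 ]
top jar 70 [286.8 232.5] [20, 20, 306] [ 0.4201 -0.0463  0.128 ]
top jar 90 [288.3 231.2] [24, 23, 383] [ 0.4237 -0.0505  0.128 ]
side cap 55 [352.2 220. ] [12, 9, 87] [ 0.4693 -0.2156  0.0605]
side cap 70 [352.4 220. ] [12, 9, 94] [ 0.4687 -0.2156  0.0605]
side cap 90 [352.4 220.2] [12, 11, 105] [ 0.4685 -0.2146  0.0605]
side knob 55 [388.9 194.8] [9, 9, 57] [ 0.392  -0.3682  0.07  ]
side knob 70 [388.9 194.8] [9, 9, 65] [ 0.3918 -0.368   0.07  ]
side knob 90 [389. 196.] [9, 14, 80] [ 0.39  -0.362  0.07 ]
side jar 55 [349.8 246.3] [21, 14, 226] [ 0.4186 -0.0431  0.128 ]
side jar 70 [349.8 246.1] [21, 15, 237] [ 0.4188 -0.0435  0.128 ]
side jar 90 [349.9 246.1] [21, 15, 250] [ 0.4186 -0.0436  0.128 ]
col top [0.43838978 0.12973542 0.16      ] side [0.43484861 0.13346448 0.16      ]
1.2911144 1.3954852 1.322497
hole top [0.47671259 0.16516207 0.016     ]
hole top [0.40638579 0.17021998 0.016     ]
hole top [ 0.45275022 -0.0938154   0.016     ]
hole top [ 0.3815777  -0.08712115  0.016     ]
hole side [0.47737007 0.16415648 0.016     ]
hole side [0.40587382 0.1722694  0.016     ]
hole side [ 0.37987896 -0.08605051  0.016     ]
```

```bash
python3 - <<'E'
from h import *
from bench import telemetry
from scipy.spatial.transform import Rotation as Ro
im=cv2.imread('pics/top0.png').astype(int)
def samp(n,X):
    p=proj(n,X); return cv2.getRectSubPix(im.astype(np.float32).sum(2),(1,1),(float(p[0]),float(p[1])))[0,0]
# beam centre line (top face z=.040), brightness profile across
h=np.array([.472,-.2228]);best=[]
for a in np.arange(-120,-110,.5):
  for off in np.arange(-6,7,1.)*1e-3:
    u=np.array([np.cos(np.radians(a)),np.sin(np.radians(a))]);v=np.array([-u[1],u[0]])
    s=np.mean([samp("top",[*(h+u*x+v*(off+w)),.04]) for x in np.arange(.04,.145,.005) for w in(-.003,0,.003)])
    best.append((s,a,off))
print(sorted(best)[::-1][:6])
R=Ro.from_quat(telemetry.get_obs()['eef_rot'],scalar_first=True).as_matrix();print(R.round(4))
for n in P: print(n,(-np.asarray(P[n]['R']).T@np.asarray(P[n]['t']).ravel()).round(3))
E
```

```text
[(np.float32(647.2674), np.float64(-115.5), np.float64(0.0)), (np.float32(647.2075), np.float64(-115.0), np.float64(-0.001)), (np.float32(646.34296), np.float64(-114.5), np.float64(-0.001)), (np.float32(646.15137), np.float64(-114.0), np.float64(-0.002)), (np.float32(646.0903), np.float64(-116.0), np.float64(0.001)), (np.float32(645.93176), np.float64(-114.5), np.float64(-0.002))]
[[ 0.      0.3153  0.949 ]
 [ 0.      0.949  -0.3153]
 [-1.      0.      0.    ]]
top [ 0.44  -0.154  1.451]
side [0.206 0.605 0.834]
```

```bash
cat >> h.py <<'E'
from bench import telemetry
def yaw():
    from scipy.spatial.transform import Rotation as Ro
    o=telemetry.get_obs();R=Ro.from_quat(o['eef_rot'],scalar_first=True).as_matrix()
    return o,np.degrees(np.arctan2(R[1,1],R[0,1]))
def plan(goal,gyaw,n,start=None,syaw=None):
    o,y=yaw(); p=np.array(o['eef_pos']) if start is None else np.array(start,float)
    if syaw is not None: y=syaw
    goal=np.array(goal,float)
    print("from",p.round(4),round(y,2),"to",goal,gyaw)
    for i in range(n):
        d=(goal-p)/(n-i); t=round(np.radians(y-gyaw)/(n-i),3)
        c,s=np.cos(np.radians(y)),np.sin(np.radians(y))
        Y=np.array([c,s,0]);Z=np.array([s,-c,0])
        r=[round(-d[2]*1e3,1),round(d@Y*1e3,1),round(d@Z*1e3,1)]
        p=p+np.array([0,0,-r[0]])/1e3+Y*r[1]/1e3+Z*r[2]/1e3; y-=np.degrees(t)
        print(*r,t,sep=", ",end=",\n\n" if i%5==4 else ",  ")
E
python3 - <<'E'
from h import *
plan([.472,-.223,.25],-25.3,20)
E
```

```text
from [0.1813 0.5457 0.2563] 71.62 to [ 0.472 -0.223  0.25 ] -25.3
0.3, -31.9, 25.9, 0.085,  0.3, -29.6, 28.5, 0.085,  0.3, -27.0, 30.9, 0.085,  0.3, -24.3, 33.1, 0.085,  0.3, -21.4, 35.1, 0.084,

0.3, -18.4, 36.7, 0.085,  0.3, -15.2, 38.2, 0.084,  0.3, -12.0, 39.3, 0.085,  0.3, -8.6, 40.2, 0.084,  0.3, -5.2, 40.8, 0.085,

0.3, -1.7, 41.1, 0.084,  0.3, 1.8, 41.1, 0.085,  0.3, 5.2, 40.7, 0.084,  0.3, 8.6, 40.2, 0.085,  0.4, 12.0, 39.3, 0.084,

0.3, 15.3, 38.1, 0.085,  0.4, 18.4, 36.7, 0.084,  0.3, 21.5, 35.1, 0.085,  0.4, 24.4, 33.1, 0.084,  0.3, 27.0, 30.9, 0.085,
```

Emit:
{"name": "servo_tool", "arguments": {"targets": [0,-32,26,0.085,0,-30,28,0.085,0,-27,31,0.085,0,-24,33,0.085,0,-21,35,0.085], "fingers": 0}}

```text
time_s: 1.3
eef_pos: [0.254, 0.3525, 0.2564]
eef_rot: [0.658, 0.259, 0.658, -0.258]
wrist_force: [0.4, 0.9, -0.4]
opening: 0.145
```

Emit:
{"name": "servo_tool", "arguments": {"targets": [0,-18,37,0.085,0,-15,38,0.085,0,-12,39,0.085,0,-9,40,0.085,0,-5,41,0.085]}}

```text
time_s: 1.8
eef_pos: [0.3264, 0.1606, 0.2566]
eef_rot: [0.589, 0.392, 0.588, -0.391]
wrist_force: [0.0, 0.9, -0.8]
opening: -0.004
```

Emit:
{"name": "servo_tool", "arguments": {"targets": [0,-2,41,0.085,0,2,41,0.085,0,5,41,0.085,0,9,40,0.085,0,12,39,0.085]}}

```text
time_s: 2.3
eef_pos: [0.3985, -0.032, 0.2567]
eef_rot: [0.493, 0.507, 0.492, -0.507]
wrist_force: [0.2, 0.7, 0.2]
opening: 0.001
```

Emit:
{"name": "servo_tool", "arguments": {"targets": [0,15,38,0.085,0,18,37,0.085,0,21,35,0.085,0,24,33,0.085,0,27,31,0.085]}}

```text
time_s: 2.8
eef_pos: [0.4683, -0.2244, 0.2564]
eef_rot: [0.375, 0.6, 0.375, -0.6]
wrist_force: [2.0, -0.2, -0.1]
opening: 0.005
```

```bash
python3 - <<'E'
from h import *
plan([.472,-.223,.13],-25.3,5)
o=telemetry.get_obs(); print(o)
E
```

```text
from [ 0.4683 -0.2244  0.2564] -26.01 to [ 0.472 -0.223  0.13 ] -25.3
25.3, 0.5, -0.6, -0.002,  25.3, 0.6, -0.6, -0.003,  25.3, 0.5, -0.6, -0.002,  25.2, 0.6, -0.6, -0.003,  25.3, 0.5, -0.5, -0.002,

{'time_s': 2.8, 'q': array([-6.75844928e-01,  5.52700815e-02,  1.74576953e+00,  1.42399389e-04,
        1.34016381e+00, -2.21907442e-01]), 'dq': array([-0.44346007,  0.66653727, -0.68696744,  0.00357876,  0.01514571,
        0.40065508]), 'joint_efforts': array([ 1.04590829e+00, -4.06348944e+01, -3.16784263e+01, -1.78630245e-01,
        1.47184648e-02, -5.88633288e-01]), 'eef_pos': array([ 0.46827731, -0.22442716,  0.25637085]), 'eef_rot': array([ 0.37476792,  0.5997868 ,  0.3745405 , -0.59960339]), 'wrist_force': array([ 2.03448951, -0.16641202, -0.06514006]), 'torque': array([ 0.03920883, -0.05442286, -0.00163619]), 'opening': 0.0045128076077795365}
```

Emit:
{"name": "servo_tool", "arguments": {"targets": [40,0,0,0,40,0,0,0,40,0,0,0,20,0,0,0,0,0,0,0]}}

```text
time_s: 3.3
eef_pos: [0.4658, -0.221, 0.113]
eef_rot: [-0.373, -0.598, -0.378, 0.6]
wrist_force: [-0.5, 0.5, 0.2]
opening: 0.001
```

Emit:
{"name": "servo_tool", "arguments": {"targets": [0,0,0,0,0,0,0,0,0,0,0,0,0,0,0,0,0,0,0,0]}}

```text
time_s: 3.8
eef_pos: [0.4683, -0.2228, 0.1171]
eef_rot: [0.376, 0.599, 0.375, -0.599]
wrist_force: [-0.5, 0.2, -0.3]
opening: -0.003
```

```bash
python3 - <<'E'
from h import *
plan([.472,-.223,.1],-25.3,1)
for n in("top","side"):
    im,d=cams.camera(n); cv2.imwrite(f"pics/{n}1.png",im)
    c=proj(n,[.45,-.26,.06]).astype(int); z=im[c[1]-60:c[1]+60,c[0]-70:c[0]+70]
    cv2.imwrite(f"pics/{n}1z.png",cv2.resize(z,None,fx=5,fy=5,interpolation=cv2.INTER_CUBIC)); print(c)
E
```

```text
from [ 0.4683 -0.2228  0.1171] -25.78 to [ 0.472 -0.223  0.1  ] -25.3
17.1, 3.4, -1.5, -0.008,  [360 222]
[362 212]
```

View pics/side1z.png

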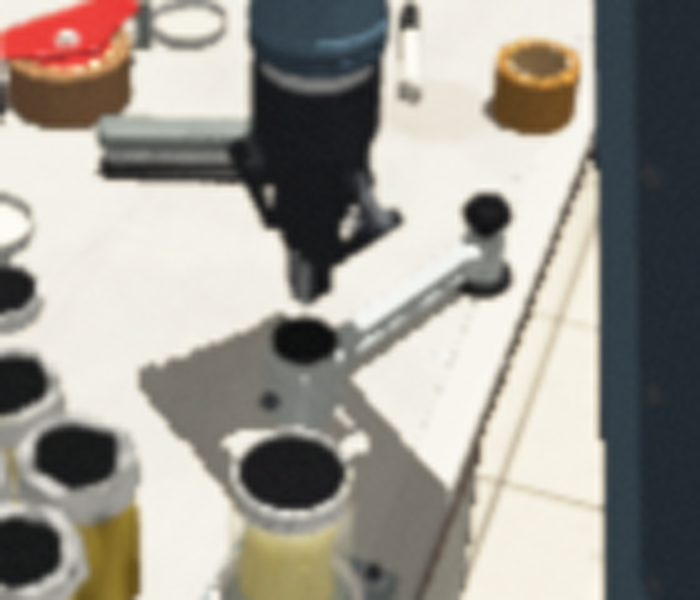

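View pics/top1z.png

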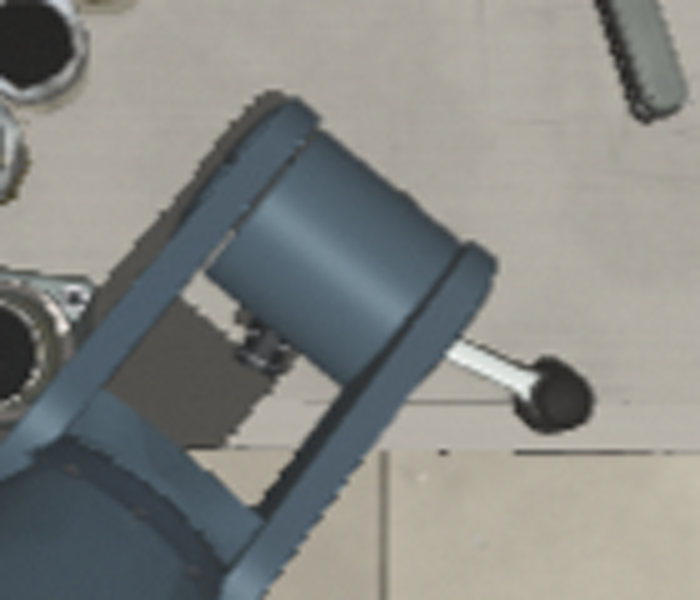

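Emit:
{"name": "servo_tool", "arguments": {"targets": [10,3,-1,0,10,0,0,0,5,0,0,0,3,0,0,0,0,0,0,0]}}

```text
time_s: 4.4
eef_pos: [0.4706, -0.2227, 0.0874]
eef_rot: [-0.375, -0.599, -0.376, 0.599]
wrist_force: [-0.6, 0.3, 0.2]
opening: -0.004
```

Emit:
{"name": "servo_tool", "arguments": {"targets": [1,0,0,0,1,0,0,0,1,0,0,0,1,0,0,0,0,0,0,0]}}

```text
time_s: 4.9
eef_pos: [0.4712, -0.2231, 0.0845]
eef_rot: [0.376, 0.599, 0.376, -0.599]
wrist_force: [-0.5, -0.5, 0.8]
opening: -0.001
```

Emit:
{"name": "servo_tool", "arguments": {"targets": [1,0,0,0,1,0,0,0,1,0,0,0,0,0,0,0,0,0,0,0]}}

```text
time_s: 5.4
eef_pos: [0.4709, -0.2229, 0.081]
eef_rot: [-0.376, -0.599, -0.376, 0.599]
wrist_force: [0.1, -0.1, 0.4]
opening: 0.001
```

Emit:
{"name": "servo_tool", "arguments": {"targets": [1,0,0,0,1,0,0,0,1,0,0,0,0,0,0,0,0,0,0,0]}}

```text
time_s: 5.9
eef_pos: [0.471, -0.223, 0.0782]
eef_rot: [-0.376, -0.599, -0.376, 0.599]
wrist_force: [-0.2, 0.2, -0.3]
opening: 0.006
```

Emit:
{"name": "servo_tool", "arguments": {"targets": [1,0,0,0,1,0,0,0,0,0,0,0,0,0,0,0,0,0,0,0]}}

```text
time_s: 6.4
eef_pos: [0.4713, -0.2231, 0.0775]
eef_rot: [-0.376, -0.599, -0.376, 0.599]
wrist_force: [-4.5, 3.2, 11.0]
opening: -0.0
```

```bash
python3 - <<'E'
from h import *
im,d=cams.camera("side"); cv2.imwrite(f"pics/side2.png",im)
c=(355,215); z=im[c[1]-40:c[1]+40,c[0]-50:c[0]+50]
cv2.imwrite(f"pics/side2z.png",cv2.resize(z,None,fx=7,fy=7,interpolation=cv2.INTER_CUBIC))
E
```

```text
(no output)
```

View pics/side2z.png

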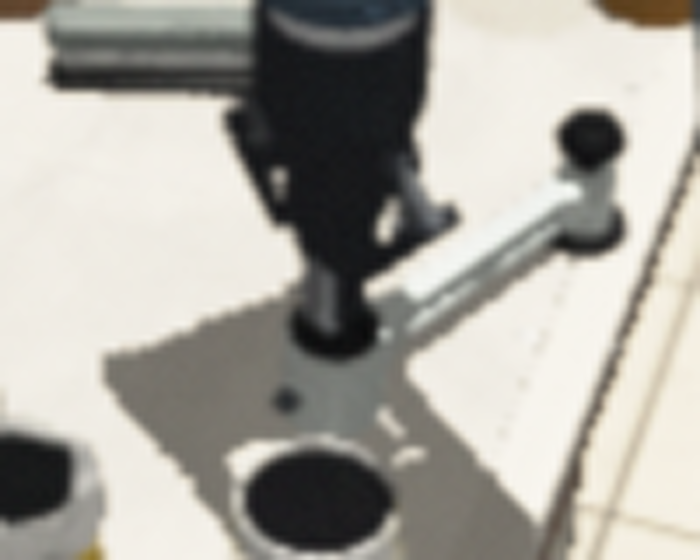

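Emit:
{"name": "servo_tool", "arguments": {"targets": [1,0,0,0,0,0,0,0,0,0,0,0,0,0,0,0,0,0,0,0]}}

```text
time_s: 6.95
eef_pos: [0.4714, -0.2232, 0.0774]
eef_rot: [-0.376, -0.599, -0.376, 0.599]
wrist_force: [-7.5, 4.1, 19.9]
opening: -0.001
```

Emit:
{"name": "servo_tool", "arguments": {"targets": [-10,0,0,0,-30,0,0,0,-40,0,0,0,-10,0,0,0,0,0,0,0], "fingers": 0}}

```text
time_s: 7.45
eef_pos: [0.4723, -0.2239, 0.1676]
eef_rot: [0.378, 0.6, 0.374, -0.598]
wrist_force: [0.3, 0.2, 0.5]
opening: 0.002
```

```bash
python3 - <<'E'
from h import *
plan([.442,-.286,.11],-25.3,5)
im,d=cams.camera("side"); cv2.imwrite(f"pics/side3.png",im)
for thr in (55,70): print(blob(im,(352,221),thr), proj("side",[.472,-.223,.0525]),proj("side",[.472,-.223,.0605]))
z=im[160:260,300:420]
cv2.imwrite(f"pics/side3z.png",cv2.resize(z,None,fx=6,fy=6,interpolation=cv2.INTER_CUBIC))
E
```

```text
from [ 0.4723 -0.2239  0.1676] -25.78 to [ 0.442 -0.286  0.11 ] -25.3
11.5, -0.1, 13.8, -0.002,  11.5, -0.1, 13.8, -0.002,  11.5, -0.1, 13.8, -0.001,  11.5, -0.1, 13.8, -0.002,  11.6, -0.2, 13.9, -0.001,

(array([352.46341463, 221.42682927]), [9, 11, 12, 8, 82]) [352.14119143 220.17698606] [352.19661512 218.29255722]
(array([352.29069767, 221.37209302]), [8, 10, 13, 9, 86]) [352.14119143 220.17698606] [352.19661512 218.29255722]
```

View pics/side3z.png

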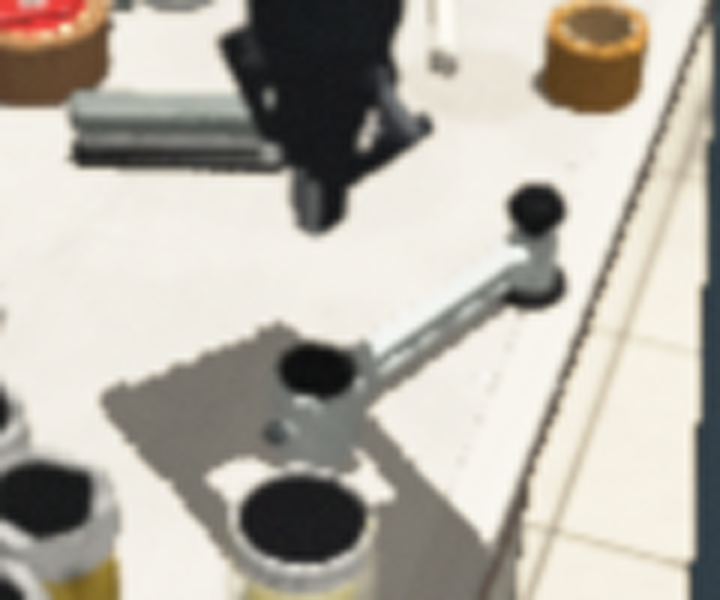

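Emit:
{"name": "servo_tool", "arguments": {"targets": [10,0,14,-0.002,12,0,14,-0.002,12,0,14,-0.002,12,0,14,-0.002,12,0,14,0], "fingers": 60}}

```text
time_s: 8.0
eef_pos: [0.4396, -0.2872, 0.1053]
eef_rot: [-0.377, -0.597, -0.379, 0.598]
wrist_force: [0.6, 0.4, 0.3]
opening: 0.703
```

Emit:
{"name": "servo_tool", "arguments": {"targets": [0,0,0,0,0,0,0,0,0,0,0,0,0,0,0,0,0,0,0,0]}}

```text
time_s: 8.5
eef_pos: [0.4414, -0.286, 0.1079]
eef_rot: [0.379, 0.597, 0.378, -0.597]
wrist_force: [0.2, 0.1, 0.2]
opening: 0.701
```

```bash
python3 - <<'E'
from h import *
plan([.442,-.286,.035],-25.3,5)
im,d=cams.camera("side"); cv2.imwrite(f"pics/side4.png",im)
print(blob(im,(352,221),55), blob(im,(389,195),55))
z=im[160:260,300:420]
cv2.imwrite(f"pics/side4z.png",cv2.resize(z,None,fx=6,fy=6,interpolation=cv2.INTER_CUBIC))
E
```

```text
from [ 0.4414 -0.286   0.1079] -25.28 to [ 0.442 -0.286  0.035] -25.3
14.6, 0.1, -0.0, 0.0,  14.6, 0.1, -0.1, 0.0,  14.6, 0.1, -0.0, 0.0,  14.6, 0.1, -0.1, 0.0,  14.5, 0.2, -0.0, 0.0,

(array([352.05, 221.25]), [9, 10, 12, 9, 80]) (array([381.75982533, 192.34497817]), [0, 0, 19, 25, 229])
```

View pics/side4z.png

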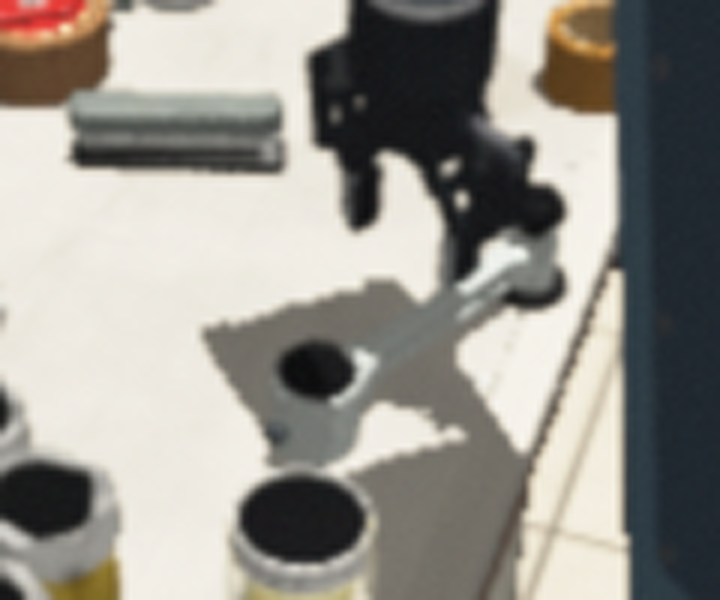

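Emit:
{"name": "servo_tool", "arguments": {"targets": [20,0,0,0,20,0,0,0,20,0,0,0,10,0,0,0,3,0,0,0]}}

```text
time_s: 9.05
eef_pos: [0.4405, -0.2855, 0.0334]
eef_rot: [-0.378, -0.597, -0.379, 0.598]
wrist_force: [-0.2, 0.1, -1.2]
opening: 0.701
```

Emit:
{"name": "servo_tool", "arguments": {"targets": [0,0,0,0,0,0,0,0,0,0,0,0,0,0,0,0,0,0,0,0]}}

```text
time_s: 9.55
eef_pos: [0.4411, -0.2864, 0.0348]
eef_rot: [0.379, 0.598, 0.378, -0.597]
wrist_force: [0.5, 0.1, 0.8]
opening: 0.705
```

```bash
python3 - <<'E'
from h import *
plan([.442,-.286,.035],-25.3,1)
im,d=cams.camera("side"); cv2.imwrite(f"pics/side5.png",im)
z=im[160:260,300:420]
cv2.imwrite(f"pics/side5z.png",cv2.resize(z,None,fx=6,fy=6,interpolation=cv2.INTER_CUBIC))
E
```

```text
from [ 0.4411 -0.2864  0.0348] -25.32 to [ 0.442 -0.286  0.035] -25.3
-0.2, 0.6, -0.7, -0.0,
```

View pics/side5z.png

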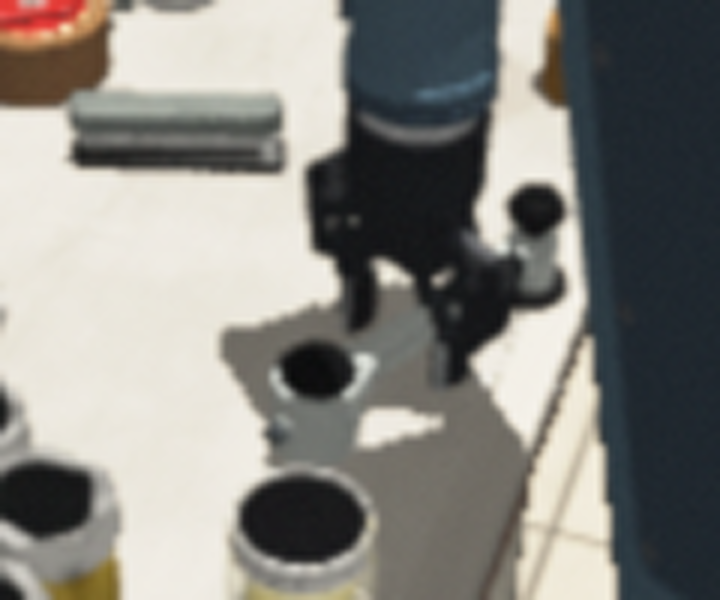

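Emit:
{"name": "servo_tool", "arguments": {"targets": [0,0,0,0,0,0,0,0,0,0,0,0,0,0,0,0,0,0,0,0], "fingers": 0}}

```text
time_s: 10.1
eef_pos: [0.4408, -0.2861, 0.0344]
eef_rot: [-0.378, -0.597, -0.378, 0.597]
wrist_force: [-1.0, 0.4, 2.4]
opening: 0.153
```

Emit:
{"name": "servo_tool", "arguments": {"targets": [0,0,0,0,0,0,0,0,0,0,0,0,0,0,0,0,0,0,0,0]}}

```text
time_s: 10.6
eef_pos: [0.4408, -0.2861, 0.0344]
eef_rot: [-0.378, -0.597, -0.378, 0.597]
wrist_force: [-2.1, 1.5, 5.4]
opening: 0.154
```

Emit:
{"name": "servo_tool", "arguments": {"targets": [-2,0,0,0,-4,0,0,0,-6,0,0,0,-6,0,0,0,-6,0,0,0]}}

```text
time_s: 11.1
eef_pos: [0.4409, -0.2862, 0.0588]
eef_rot: [0.378, 0.597, 0.378, -0.597]
wrist_force: [-0.0, 0.1, -5.8]
opening: 0.153
```

Emit:
{"name": "servo_tool", "arguments": {"targets": [-6,0,0,0,-6,0,0,0,-4,0,0,0,0,0,0,0,0,0,0,0]}}

```text
time_s: 11.6
eef_pos: [0.4409, -0.2861, 0.0743]
eef_rot: [0.378, 0.597, 0.378, -0.597]
wrist_force: [0.3, -0.1, -5.9]
opening: 0.151
```

```bash
python3 - <<'E'
from h import *
o,y=yaw();print(o['eef_pos'],y,o['wrist_force'],o['torque'])
im,d=cams.camera("side"); cv2.imwrite(f"pics/side6.png",im)
z=im[160:260,300:420]
cv2.imwrite(f"pics/side6z.png",cv2.resize(z,None,fx=6,fy=6,interpolation=cv2.INTER_CUBIC))
E
```

```text
[ 0.4408578  -0.28614084  0.07432898] -25.327223661684908 [ 0.30376962 -0.13990491 -5.89872786] [ 0.03424819 -0.02538639 -0.01081462]
```

View pics/side6z.png

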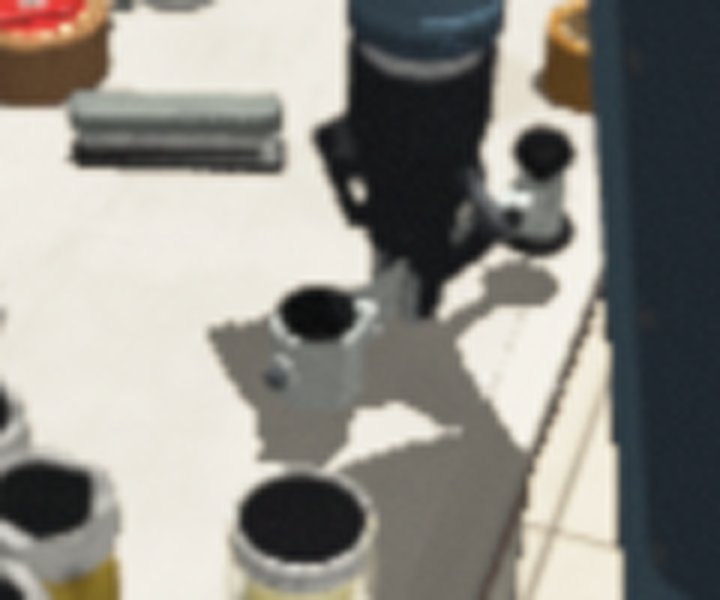

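Emit:
{"name": "servo_tool", "arguments": {"targets": [-10,0,0,0,-20,0,0,0,-30,0,0,0,-35,0,0,0,-35,0,0,0]}}

```text
time_s: 12.15
eef_pos: [0.4405, -0.2858, 0.2057]
eef_rot: [-0.378, -0.597, -0.379, 0.597]
wrist_force: [0.9, -1.1, -5.8]
opening: 0.155
```

Emit:
{"name": "servo_tool", "arguments": {"targets": [-25,0,0,0,-15,0,0,0,-8,0,0,0,0,0,0,0,0,0,0,0]}}

```text
time_s: 12.65
eef_pos: [0.4404, -0.2857, 0.2514]
eef_rot: [-0.378, -0.597, -0.379, 0.598]
wrist_force: [-0.2, 0.6, -7.6]
opening: 0.154
```

```bash
python3 - <<'E'
from h import *
plan([.430,.0618,.2494],-5.4,15)
o=telemetry.get_obs();print(o['wrist_force'],o['torque'])
E
```

```text
from [ 0.4404 -0.2857  0.2514] -25.33 to [0.43   0.0618 0.2494] -5.4
0.1, -10.5, -20.6, -0.023,  0.1, -10.1, -20.9, -0.023,  0.1, -9.6, -21.1, -0.023,  0.1, -9.1, -21.3, -0.023,  0.1, -8.6, -21.5, -0.023,

0.1, -8.1, -21.7, -0.023,  0.2, -7.6, -21.9, -0.023,  0.1, -7.1, -22.1, -0.023,  0.2, -6.6, -22.2, -0.023,  0.1, -6.1, -22.4, -0.023,

0.2, -5.5, -22.5, -0.024,  0.1, -5.0, -22.6, -0.023,  0.2, -4.5, -22.8, -0.024,  0.1, -3.9, -22.9, -0.023,  0.2, -3.4, -22.9, -0.024,

[-0.1902366   0.59809966 -7.62597964] [-0.01341505  0.03255647 -0.02707922]
```

Emit:
{"name": "servo_tool", "arguments": {"targets": [0,-5,-10,-0.023,0,-10,-21,-0.023,0,-10,-21,-0.023,0,-9,-21,-0.023,0,-9,-21,-0.023]}}

```text
time_s: 13.15
eef_pos: [0.4362, -0.1808, 0.251]
eef_rot: [-0.412, -0.574, -0.413, 0.574]
wrist_force: [1.3, 0.0, -5.4]
opening: 0.152
```

Emit:
{"name": "servo_tool", "arguments": {"targets": [0,-8,-22,-0.023,0,-8,-22,-0.023,0,-7,-22,-0.023,0,-7,-22,-0.023,0,-6,-22,-0.023]}}

```text
time_s: 13.65
eef_pos: [0.4318, -0.0652, 0.2512]
eef_rot: [-0.444, -0.549, -0.446, 0.55]
wrist_force: [0.5, 0.1, -6.1]
opening: 0.152
```

Emit:
{"name": "servo_tool", "arguments": {"targets": [0,-6,-22,-0.023,0,-5,-22,-0.023,0,-5,-22,-0.023,0,-4,-22,-0.023,0,-3,-15,-0.023]}}

```text
time_s: 14.15
eef_pos: [0.4263, 0.0403, 0.2512]
eef_rot: [-0.475, -0.523, -0.477, 0.523]
wrist_force: [0.5, -1.1, -6.1]
opening: 0.155
```

```bash
python3 - <<'E'
from h import *
plan([.430,.0618,.2494],-5.4,5)
E
```

```text
from [0.4263 0.0403 0.2512] -5.38 to [0.43   0.0618 0.2494] -5.4
0.4, 0.3, -4.3, 0.0,  0.4, 0.3, -4.4, 0.0,  0.3, 0.4, -4.3, 0.0,  0.4, 0.3, -4.4, 0.0,  0.3, 0.4, -4.3, 0.0,
```

Emit:
{"name": "servo_tool", "arguments": {"targets": [0,0,-6,0,0,0,-6,0,1,0,-4,0,0,0,0,0,0,0,0,0]}}

```text
time_s: 14.65
eef_pos: [0.4291, 0.0538, 0.2511]
eef_rot: [-0.475, -0.524, -0.475, 0.524]
wrist_force: [0.7, -0.6, -5.5]
opening: 0.151
```

Emit:
{"name": "servo_tool", "arguments": {"targets": [0,0,0,0,0,0,0,0,0,0,0,0,0,0,0,0,0,0,0,0]}}

```text
time_s: 15.15
eef_pos: [0.4291, 0.0542, 0.2513]
eef_rot: [-0.475, -0.524, -0.475, 0.524]
wrist_force: [1.3, 0.2, -4.9]
opening: 0.157
```

```bash
python3 - <<'E'
from h import *
plan([.430,.0618,.2494],-5.4,1)
o=telemetry.get_obs();print(o['wrist_force'],o['torque'])
for n in("side","top"):
    im,d=cams.camera(n); cv2.imwrite(f"pics/{n}7.png",im); np.save(f"pics/{n}7.npy",d)
    c=proj(n,[.43,.05,.15]).astype(int); print(c)
    z=im[c[1]-65:c[1]+75,c[0]-90:c[0]+90]
    cv2.imwrite(f"pics/{n}7z.png",cv2.resize(z,None,fx=4,fy=4,interpolation=cv2.INTER_CUBIC))
E
```

```text
from [0.4291 0.0542 0.2513] -5.57 to [0.43   0.0618 0.2494] -5.4
1.9, 0.1, -7.7, -0.003,  [ 1.31690087  0.2418887  -4.94570427] [-0.03241302 -0.01046819  0.04213329]
[333 264]
[251 228]
```

View pics/side7z.png

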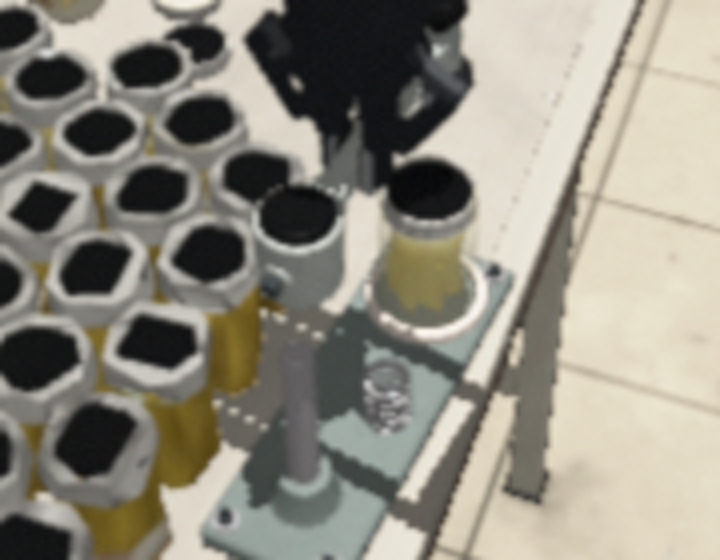

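View pics/top7z.png

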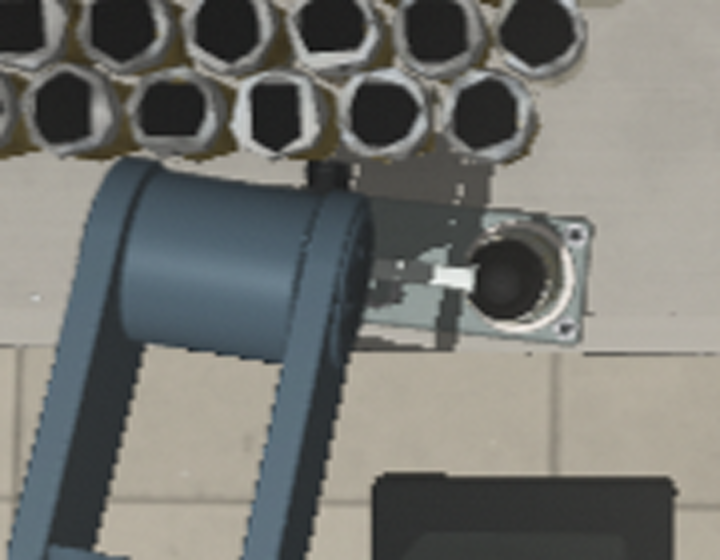

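Emit:
{"name": "servo_tool", "arguments": {"targets": [1,0,-3,-0.003,1,0,-3,0,0,0,-2,0,0,0,0,0,0,0,0,0]}}

```text
time_s: 15.75
eef_pos: [0.4299, 0.0623, 0.2493]
eef_rot: [-0.476, -0.523, -0.476, 0.523]
wrist_force: [0.5, 0.1, -5.5]
opening: 0.153
```

Emit:
{"name": "servo_tool", "arguments": {"targets": [0,0,0,0,0,0,0,0,0,0,0,0,0,0,0,0,0,0,0,0]}}

```text
time_s: 16.25
eef_pos: [0.4299, 0.0622, 0.2493]
eef_rot: [-0.476, -0.523, -0.476, 0.523]
wrist_force: [0.6, -0.1, -6.2]
opening: 0.152
```

```bash
cat > m.py <<'E'
from h import *
import sys
from scipy.optimize import least_squares
tag=sys.argv[1]
plan([.430,.0618,.2494],-5.4,1)
D={}
for n in("side","top"):
    im,d=cams.camera(n); cv2.imwrite(f"pics/{n}{tag}.png",im); np.save(f"pics/{n}{tag}.npy",d)
    p=P[n];K,R,t=[np.asarray(p[k],float) for k in("intrinsics","R","t")]
    v,u=np.mgrid[0:400,0:640]; 
    X=((np.stack([(u-K[0,2])/K[0,0]*d,(v-K[1,2])/K[1,1]*d,d],-1)-t.ravel())@R); X[d==0]=np.nan; D[n]=(im,X)
im,X=D["side"]; f=X.reshape(-1,3)
def fit(lo,hi,c0,r,rad):
    m=(f[:,2]>lo)&(f[:,2]<hi)&(np.hypot(f[:,0]-c0[0],f[:,1]-c0[1])<rad); q=f[m]
    s=least_squares(lambda c:np.hypot(q[:,0]-c[0],q[:,1]-c[1])-r,c0,loss='soft_l1',f_scale=.002)
    print(len(q),s.x.round(4),"rms",np.sqrt(np.mean(s.fun**2)).round(4)); return s.x
col=(.4365,.1315)
print("column");fit(.05,.155,col,.010,.022)
print("hub side");fit(.219,.257,col,.0245,.036)
m=(np.hypot(f[:,0]-col[0],f[:,1]-col[1])<.017)&(f[:,2]>.2)
print("cap top z pts",np.nanpercentile(f[m][:,2],[10,50,90]).round(4),m.sum())
m=(np.hypot(f[:,0]-col[0],f[:,1]-col[1])<.007)&(f[:,2]>.1)&(f[:,2]<.2)
print("col top z",np.nanpercentile(f[m][:,2],[50,90,99]).round(4))
imt=D["top"][0]
for zz in(.285,): 
    px=proj("top",[.4196,-.048,zz]); print("knob exp px",px)
    for thr in(45,55,70,90):
        b=blob(imt,px,thr)
        if b: print(b[0],b[1],ray("top",b[0],zz))
E
python3 m.py 8
```

```text
from [0.4299 0.0622 0.2493] -5.39 to [0.43   0.0618 0.2494] -5.4
-0.1, 0.2, 0.3, 0.0,  column
220 [0.4393 0.1315] rms 0.0007
hub side
295 [0.4383 0.1314] rms 0.0036
cap top z pts [0.2684 0.5442 0.5824] 998
col top z [0.1599 0.1619 0.1628]
knob exp px [282.35625275 233.56952328]
[286.59813084 232.27102804] [9, 4, 20, 20, 321] [ 0.42296714 -0.05856471  0.285     ]
[284.39262473 229.36225597] [0, 0, 29, 24, 461] [ 0.43017082 -0.05292362  0.285     ]
```

```bash
cat > n.py <<'E'
from h import *
import sys
tag=sys.argv[1]
for n in("top","side"):
    d=np.load(f"pics/{n}{tag}.npy")
    p=P[n];K,R,t=[np.asarray(p[k],float) for k in("intrinsics","R","t")]
    v,u=np.mgrid[0:400,0:640]
    X=((np.stack([(u-K[0,2])/K[0,0]*d,(v-K[1,2])/K[1,1]*d,d],-1)-t.ravel())@R).reshape(-1,3); X=X[d.ravel()>0]
    def reg(c,rad,lo,hi): return X[(np.hypot(X[:,0]-c[0],X[:,1]-c[1])<rad)&(X[:,2]>lo)&(X[:,2]<hi)]
    q=reg((.4196,-.048),.035,.265,.31); print(n,"knob",len(q),np.median(q,0).round(4), (q.min(0).round(4),q.max(0).round(4)) if len(q) else '')
    q=reg((.4196,-.048),.035,.205,.235); print(n,"pad",len(q),np.median(q,0).round(4) if len(q) else '')
    q=reg((.4365,.1315),.019,.255,.28); print(n,"cap",len(q),np.median(q,0).round(4) if len(q) else '')
    if len(q): 
        A=np.c_[q[:,:2]-q[:,:2].mean(0),np.ones(len(q))]; print("cap slope",np.linalg.lstsq(A,q[:,2],rcond=None)[0].round(3))
    q=reg((.4365,.1315),.03,.205,.25); 
    if len(q): print("hub lowest z",np.percentile(q[:,2],[0,1,3]).round(4))
    # beam top z ~ .255 between TCP+30 and +85mm
    for s in(.03,.04,.05,.06,.07,.08):
        c=(.43-.0941*s,.062-.9956*s); q=reg(c,.006,.235,.27); print(s,len(q),np.median(q,0).round(4) if len(q) else '')
    im=cv2.imread(f"pics/{n}{tag}.png"); c=proj(n,[.43,.05,.18]).astype(int)
    z=im[c[1]-65:c[1]+75,c[0]-90:c[0]+90]; cv2.imwrite(f"pics/{n}{tag}z.png",cv2.resize(z,None,fx=4,fy=4,interpolation=cv2.INTER_CUBIC))
E
python3 n.py 8
```

```text
top knob 157 [ 0.4211 -0.0493  0.2816] (array([ 0.4056, -0.0665,  0.2711]), array([ 0.4386, -0.0312,  0.289 ]))
top pad 76 [ 0.4255 -0.0619  0.221 ]
top cap 0 
0.03 16 [0.4273 0.0315 0.2543]
0.04 15 [0.4274 0.0224 0.2555]
0.05 18 [0.425  0.0125 0.2543]
0.06 18 [0.4251 0.0019 0.2548]
0.07 16 [ 0.4227 -0.0082  0.255 ]
0.08 16 [ 0.4228 -0.0184  0.2541]
side knob 104 [ 0.4162 -0.0409  0.283 ] (array([ 0.4042, -0.0604,  0.2713]), array([ 0.4298, -0.0277,  0.2871]))
side pad 21 [ 0.4075 -0.0542  0.223 ]
side cap 198 [0.4362 0.1325 0.268 ]
cap slope [ 0.005 -0.009  0.268]
hub lowest z [0.2168 0.2174 0.218 ]
0.03 0 
0.04 0 
0.05 10 [0.4221 0.0118 0.2426]
0.06 8 [0.4211 0.0014 0.2394]
0.07 5 [ 0.4212 -0.0076  0.2397]
0.08 0
```

View pics/side8z.png

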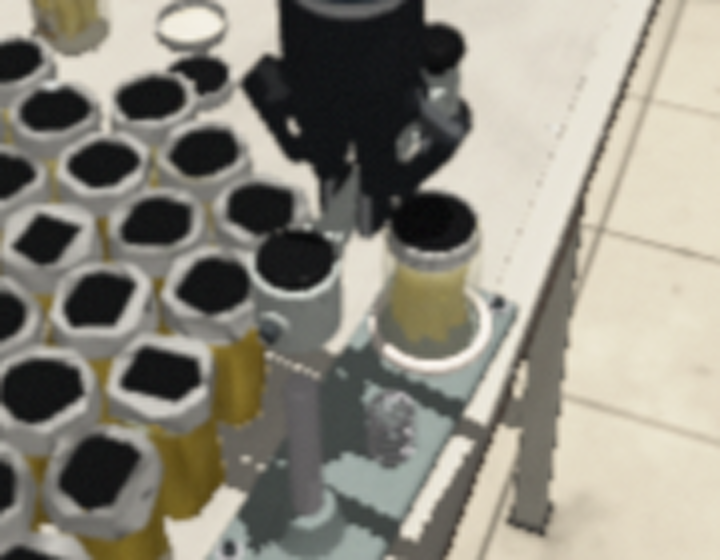

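View pics/top8z.png

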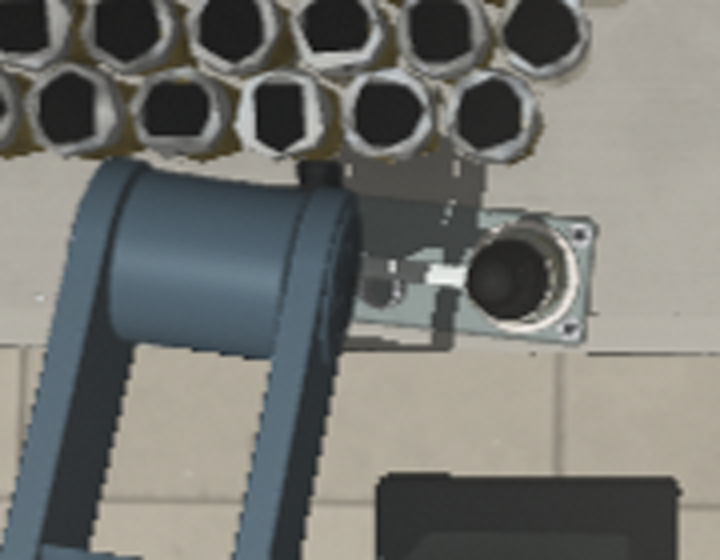

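```bash
python3 - <<'E'
from bench import telemetry,workorder
o=telemetry.get_obs();print(o['time_s'],abs(o['dq']).max(),o['eef_pos'])
print(workorder.hand_in())
E
```

```text
16.35 0.0015462904106518013 [0.42984711 0.06219482 0.24926649]
the job is handed in; nothing more can be done
None
```

I pressed the dust cap home, gripped the arm's beam at its balance point, and brought it over the stand. It was still and level there, still in the gripper, when I handed in at 16.35 s.

**Cap:** I pressed until it stopped solid at the home height, with about 20 N upward on the wrist. I did not see the 10 N snap in the readings. Held over the stand, the cap top measures 0.268 m, about 53 mm above where the arm's underside should be (52.5 mm when home).

**Over the column:** the side camera's depth puts the hub axis at (0.438, 0.131) and the column at (0.439, 0.132), about 1 mm apart. The hub fit was the noisier of the two, with a 3.6 mm residual.

**Over the jar:** the nose's knob is at (0.421, -0.049) and the jar at about (0.420, -0.047).

**Level:** the beam's top reads 0.254–0.2555 m along its length, and the cap face slopes by less than 0.01.

**Height:** the tool height puts the underside about 55 mm above the column top. The lowest hub points the camera saw were 57–58 mm above it, but the hub's bottom edge may not have been fully visible.

**What disagreed:**
- The side camera's first position for the hub was about 7 mm off the top camera's. I used the top camera, since the black rim skews the side view, and the final depth fits agree with it.
- The side camera puts the knob at (0.416, -0.041). It sees only one face of the knob, so I trusted the top camera there too.

The wrist forces showed no contact during the carry. In the last pictures the jar and spring look unmoved. I did not re-measure the tape roll or stapler at the end; they looked unmoved in the earlier views.

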